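# Bolt the press-tool case shut past its spring safety catch

## Robot

A 6-joint arm with a two-finger parallel gripper is mounted at the origin on the work surface. World frame = base frame: x ahead of the robot, y to its left, z up, the work surface at z = 0. Lengths are in m, angles in rad, forces in N, time in s.
With the tool pointing down it reaches from about 0.4 to 0.925 m from the base axis. Payload 3.4 kg.
Tool frame: the origin (TCP) lies midway between the tips of the shut fingers; the grasp point (between the pads) lies 19 mm behind it (arm.tcp_to_grasp is the z of the grasp point in the tool frame, in m); z points along the fingers, y is the direction in which the jaws open and shut (so a half turn about z gives the same grasp; the last joint's range is limited). The gripper opens to 85 mm and grips with 20 to 120 N. Pads are 22 mm wide; open, the fingers measure 114 mm over their backs; the gripper's body (76 mm by 85 mm) begins 54 mm behind the grasp point. The pads swing forward as they close: fully open they stand 13 mm farther back than shut.
Start: joints at [1.218, 0.307, 1.506, -0, 1.328, -0.073], TCP at [0.159, 0.553, 0.194] pointing down, gripper open.
Joint ranges: [-3.12, 3.12], [-1.05, 2.28], [0.14, 2.33], [-1.42, 4.57], [0.1, 2.73], [-2.68, 2.68]. Speed limits (rad/s): [2.57, 2.57, 3.14, 3.14, 3.14, 3.14].

## Interface

Orientations are given as a unit quaternion [x, y, z, w].
In Python, from workcell import arm gives the robot as it stands. The module is installed in compiled form; this text tells all that it offers.
- The arm moves only by the tool jog_arm, never from a script. Its argument "targets" is a list of rows, each an object of numbers: "x", "y", "z": the shift along the tool's x, y, z in m; "yaw": the turn about the tool's z in rad. A call has 1 to 20 rows; each row shifts and turns the commanded pose from where the row before left it, along the tool's axes as they then stand; what a row does not reach is not made up. A row lasts 1/12 s, in which the tool goes at most 41.7 mm and 7.16 degrees, less where a joint would pass 70% of its speed; a pose out of reach is approached as far as the arm can. A call with a gripper value outside its range is refused whole. "claw" is the opening in per cent of the stroke, from 0 (shut) to 100 (fully open), set as the call begins (left out, the last holds). The fingers move at their own pace and stop on an object; "newtons" is the grip in N (left out, the last holds). Time passes only in rows, so rows that do not move let the fingers close. It gives the time, the measured TCP pose, the force and the opening at its end, in the units of the state.
- arm.get_obs(): the state, without advancing time (a new reading comes with each control period).
- arm.grab_frame(name): name is "side" or "top" or "wrist"; returns the picture (400x640x3 uint8, red, green, blue); there is no depth.
- arm.calibration(name): a dict with "mtx" (3x3 intrinsics, pixels), "k1" (the pictures are not rectified: a ray, as slopes to the right and down, at radius r is drawn at 1 + k1 r^2 times it, then the intrinsics apply), "world_from_camera" (4x4, takes a point from camera to world coordinates); the wrist camera has in their place "hand_eye" (4x4, takes a point from camera to tool coordinates, whose origin is the TCP and whose axes are the flange's). Camera axes: x right, y down, z forward; pixel columns grow to the right and rows downward; lengths in m; the calibration is good to about 2 mm. A picture is of the moment at which its call begins: read the wrist's pose just before it. calibration takes no time and is no camera call.
- arm.job_done(): hands the job in, once; it reports no verdict.
The state is a dict: "t": time; "joints": joint angles; "joint_velocities": joint speeds; "tau": joint torques, N m; "eef_pos": TCP position; "tool_rot": TCP orientation; "contact_force": force on the tool from outside, world axes, zero at the start; "wrist_torque": the same for the moment, N m; "finger_gap": opening from 0.0 (shut) to 1.0 (fully open).
Only numpy, scipy, OpenCV 4.12 (cv2) and the standard library are available. Lean on these libraries where they do the work, as an engineer would, in place of code of your own. Each camera call takes 0.05 s, during which the arm holds its last target.

## Task

Lock the blue press-tool case: hold the yellow spring safety catch down with one fingertip, and while it is down push the red tab with the other fingertip so that the bolt slides fully home into the grey keeper. Then let go, so that the catch springs back up behind the bolt. Nothing is to be pinched or picked up, and the loose things on and around the case stay where they are.

Things in the scene. Friction and masses are not known exactly. Their poses are not given: they have to be found in the camera images.
- case: flat blue steel case, fixed to the table, 240 mm (its x) by 340 mm (its y) by 50 mm high, with bolt and catch on its top. Origin at the centre of its underside, z up. The grey rim and the grey keeper, a block 54 mm high over the top, are at its +y end; a black carrying handle is on its -x side at half height. The bolt slides along the case's +y. Everything below is given in this frame, heights over the table.
- catch_top (a point): centre of the top face of the yellow catch, a press bar 24 mm wide (case x) and 130 mm long (case y), parallel to the bolt and 60 mm from it on the case's -x side: centre at case (-30, -20) mm. Its top is 112 mm over the table when up, 102 mm when fully down. It moves straight down wherever along its length it is pressed, and a fingertip may slide along it while holding it down.
- catch (a joint): how far the catch is pressed down (m): 0 up, 0.010 fully down on a hard stop. The spring needs about 3 N to start and 7 N fully down, and returns it. It frees the bolt when pressed more than 0.006; let up earlier, its pawl drops into the next of the bolt's teeth (16 mm apart) and stops it.
- tab (a point): centre of the red tab on the bolt, an upright block 24 mm (case x) by 14 mm (case y) standing from 88 to 136 mm over the table, on a flat bar 14 mm wide whose top is 90 mm over the table. It lies at case x = +30 mm and starts near case y = -30 mm (push its -y face towards +y). The guide behind it, at case y = -87 to -73 mm, is 96 mm high.
- bolt (a joint): how far the bolt has slid towards the keeper (m): starts between 0 and 0.006, is fully home at 0.058 (end stop); the catch can spring up behind it only beyond 0.055. It slides with about 3 N of friction and has no spring; with the catch up it stops at 0.010.
- bearing: steel bearing ring, 52 mm across, 15 mm high, lying on the case's top; origin at the centre of its underside
- mandrel: small stepped brass mandrel standing on the case's grey rim, 26 mm across, 42 mm high; origin at the centre of its underside
- spray: spray can standing on the table, 60 mm across, 170 mm high; origin at the centre of its underside
- driver: screwdriver lying on the table; origin on its underside
- cup: green plastic cup standing on the table, 76 mm across, 85 mm high; origin at the centre of its underside
- spanner: spanner lying on the table; origin on its underside

How it is judged:
On the way, in this order (a step that is already met when the one before it is completed fails the run):
1. a fingertip holds the catch down while the bolt is still drawn back (value of joint catch above 0.005 m and contact force between the fingers and catch above 0.5 N and value of joint bolt below 0.015 m), for 0.1 s.
2. the bolt is pushed home by a finger with the catch still held down by a finger (value of joint catch above 0.005 m and contact force between the fingers and catch above 0.5 N and value of joint bolt above 0.0545 m and contact force between the fingers and bolt above 0.3 N).
At the end, for the whole second after the job is handed in: The bolt stands at 53.5 mm or more of its 58 mm travel, at rest, and the catch is up again within 2 mm (value of joint bolt above 0.0535 m and value of joint catch below 0.002 m and velocity of joint bolt between -0.01 and 0.01 m/s); the robot touches nothing.
It fails at once if the bearing or the mandrel on the case is shoved by more than 20 mm, lifted or tipped over (distance of any of bearing, mandrel from where it was at the start of the episode above 0.02 m or angle between any of bearing, mandrel's own z axis and vertical above 0.6 rad).
It fails at once if the spray can or the cup is shoved by more than 20 mm, lifted or tipped over (distance of any of spray, cup from where it was at the start of the episode above 0.02 m or angle between any of spray, cup's own z axis and vertical above 0.6 rad).
It fails at once if the screwdriver or the spanner is moved by more than 20 mm (distance of any of driver, spanner from where it was at the start of the episode above 0.02 m).
It also fails if it takes over 40 s, if anything falls off the work surface, if the arm or the gripper's body presses on something with over 40 N, if the wrist force passes 120 N, or if a joint passes its speed limit or range.

## Working session

There is one attempt and no reset: what is moved stays moved. The work goes in short steps, Python scripts to look and compute and a tool call to move; the robot and the scene stay as the last step left them, time stands still between calls to the robot, and variables do not carry over. Pictures are saved under pics/ and viewed, and the job is handed in when it is done.

Besides the shell and the picture viewer there is one more tool, called after ">>>" as a command line: name --argument value ..., lists and objects as JSON in quotes. jog_arm: Moves the arm, as the interface text tells. Its arguments: {"type":"object","properties":{"targets":{"type":"array","items":{"type":"object","properties":{"x":{"type":"number"},"y":{"type":"number"},"z":{"type":"number"},"yaw":{"type":"number"}}}},"claw":{"type":"number"},"newtons":{"type":"number"}},"required":["targets"]}

```bash
mkdir -p pics; python3 - <<'E'
from workcell import arm
import cv2,numpy as np
o=arm.get_obs();print(o['eef_pos'],o['tool_rot'],o['finger_gap'],o['t'])
for n in ['side','top','wrist']:
    f=arm.grab_frame(n);cv2.imwrite(f'pics/{n}0.png',f[:,:,::-1])
    c=arm.calibration(n);print(n,{k:np.round(v,4).tolist() for k,v in c.items()})
print(arm.tcp_to_grasp)
E
```

```text
[0.1585516  0.55189734 0.19308686] [ 1.39452193e-01  9.90228277e-01 -1.00160749e-03 -2.06995818e-04] 1.0017311337752166 0.0
side {'mtx': [[438.1471, 0.0, 319.4553], [0.0, 438.1471, 196.3394], [0.0, 0.0, 1.0]], 'k1': -0.049, 'world_from_camera': [[-0.971, -0.1773, 0.1601, 0.2813], [-0.2389, 0.7125, -0.6598, 0.9404], [0.0029, -0.6789, -0.7342, 1.118], [0.0, 0.0, 0.0, 1.0]]}
top {'mtx': [[419.5907, 0.0, 314.6994], [0.0, 419.5907, 198.0846], [0.0, 0.0, 1.0]], 'k1': -0.029, 'world_from_camera': [[0.0221, -0.9958, 0.0893, 0.4285], [-0.9997, -0.023, -0.009, -0.0013], [0.011, -0.089, -0.996, 1.1898], [0.0, 0.0, 0.0, 1.0]]}
wrist {'mtx': [[300.6964, 0.0, 321.5262], [0.0, 300.6964, 202.5585], [0.0, 0.0, 1.0]], 'k1': -0.0458, 'hand_eye': [[0.001, -0.9545, -0.2981, 0.0774], [1.0, 0.0007, 0.001, 0.0008], [-0.0007, -0.2981, 0.9545, -0.179], [0.0, 0.0, 0.0, 1.0]]}
-0.0187
```

View pics/side0.png

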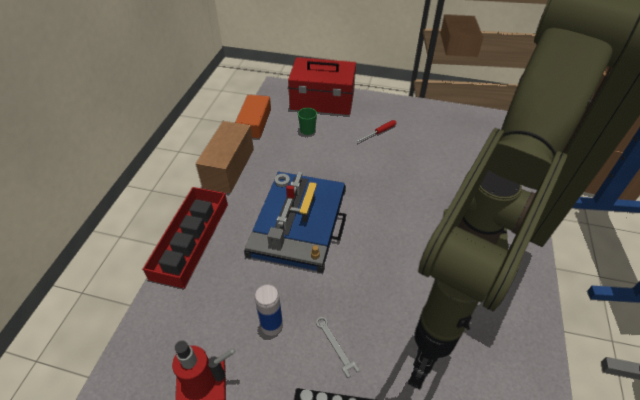

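View pics/top0.png

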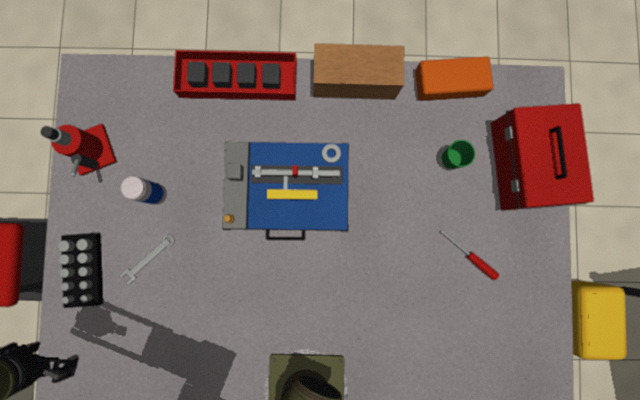

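View pics/wrist0.png

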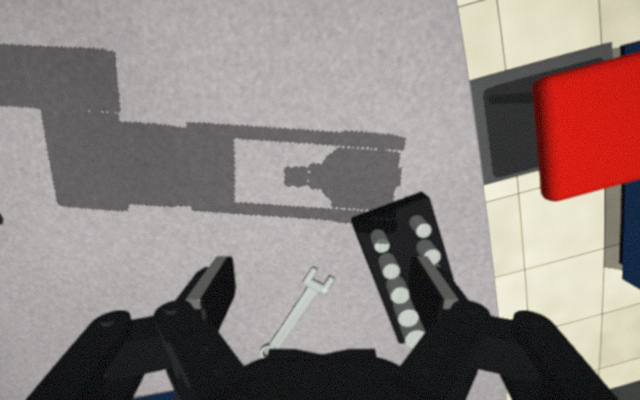

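```bash
cat > h.py <<'E'
from workcell import arm
import cv2,numpy as np
from scipy.spatial.transform import Rotation as Ro
def ray(n,uv,T=None):
    c=arm.calibration(n);m=np.array(c['mtx']);k=c['k1']
    uv=np.atleast_2d(uv).astype(float)
    d=(uv-m[[0,1],[2,2]])/m[0,0]; s=d.copy()
    for _ in range(20): s=d/(1+k*(s**2).sum(1,keepdims=True))
    if T is None: T=np.array(c['world_from_camera'])
    r=np.c_[s,np.ones(len(s))]@T[:3,:3].T
    return T[:3,3],r
def plane(n,uv,z,T=None):
    o,r=ray(n,uv,T); return o+r*((z-o[2])/r[:,2])[:,None]
def wristT(o):
    T=np.eye(4);T[:3,:3]=Ro.from_quat(o['tool_rot']).as_matrix();T[:3,3]=o['eef_pos']
    return T@np.array(arm.calibration('wrist')['hand_eye'])
def blobs(bgr,lo,hi,roi,amin=15):
    h=cv2.cvtColor(bgr,cv2.COLOR_BGR2HSV);m=cv2.inRange(h,lo,hi)
    k=np.zeros_like(m);x0,y0,x1,y1=roi;k[y0:y1,x0:x1]=255;m&=k
    n,l,s,c=cv2.connectedComponentsWithStats(m)
    return [(s[i],c[i],l==i) for i in range(1,n) if s[i,4]>=amin]
E
python3 - <<'E'
from h import *
for n,roi in [('top',(210,130,360,245)),('side',(240,165,350,270))]:
    b=cv2.imread(f'pics/{n}0.png')
    for nm,lo,hi,z in [('yellow',(20,140,120),(35,255,255),.112),('red',(0,150,70),(8,255,255),.136),('blue',(100,120,40),(125,255,255),.05)]:
        for s,c,m in blobs(b,lo,hi,roi):
            p=np.argwhere(m)[:,::-1].astype(np.float32)
            r=cv2.minAreaRect(p)
            w=plane(n,cv2.boxPoints(r),z)
            print(n,nm,s,c.round(1),'cent',plane(n,c,z)[0].round(4),'box',w[:,:2].round(3).tolist())
o=arm.get_obs();print(Ro.from_quat(o['tool_rot']).as_matrix().round(3))
print(plane('top',[[140,184],[458,148],[228,217],[331,152]],0.0))
E
```

```text
top yellow [267 190  50   9 447] [291.4 194. ] cent [0.5344 0.0491 0.112 ] box [[0.523, 0.112], [0.543, 0.112], [0.546, -0.014], [0.525, -0.014]]
top red [292 167   6   9  40] [294.5 170.4] cent [0.5924 0.0418 0.136 ] box [[0.601, 0.048], [0.601, 0.036], [0.581, 0.035], [0.58, 0.048]]
top blue [ 247  143  101   87 5923] [296.8 190.5] cent [0.5505 0.0375 0.05  ] box [[0.442, 0.17], [0.679, 0.178], [0.686, -0.098], [0.449, -0.101]]
top blue [327 150   8   7  43] [330.8 152.8] cent [ 0.657  -0.0534  0.05  ] box [[0.665, -0.043], [0.665, -0.062], [0.648, -0.062], [0.648, -0.043]]
side yellow [300 183  16  30 218] [307.7 197.7] cent [0.5348 0.051  0.112 ] box [[0.544, 0.112], [0.548, -0.019], [0.524, -0.015], [0.523, 0.115]]
side red [287 186   7  12  62] [290.  191.2] cent [0.5889 0.0587 0.136 ] box [[0.604, 0.04], [0.586, 0.035], [0.573, 0.08], [0.591, 0.084]]
side blue [288 174   8   8  33] [291.4 176.6] cent [ 0.6307 -0.0862  0.05  ] box [[0.646, -0.096], [0.627, -0.11], [0.611, -0.078], [0.629, -0.065]]
side blue [ 284  176   60   70 2136] [318.4 213.2] cent [0.5    0.0529 0.05  ] box [[0.581, 0.17], [0.604, -0.118], [0.445, -0.098], [0.442, 0.181]]
side blue [253 182  33  52 849] [270.6 209.1] cent [0.6542 0.0735 0.05  ] box [[0.682, 0.17], [0.685, -0.048], [0.62, -0.029], [0.622, 0.184]]
side blue [251 253  66  17 248] [284.  261.4] cent [0.5528 0.257  0.05  ] box [[0.654, 0.265], [0.657, 0.252], [0.457, 0.25], [0.456, 0.263]]
[[-0.961  0.276 -0.001]
 [ 0.276  0.961 -0.002]
 [ 0.    -0.002 -1.   ]]
[[ 0.56404689  0.48779751  0.        ]
 [ 0.69057813 -0.42440884  0.        ]
 [ 0.47572529  0.23224064  0.        ]
 [ 0.66938217 -0.05608316  0.        ]]
```

>>> jog_arm --targets '[{"z":-0.01,"yaw":0.116},{"z":-0.01,"yaw":0.116},{"z":-0.01,"yaw":0.116},{"z":-0.01,"yaw":0.116},{"z":-0.01,"yaw":0.116},{"z":-0.01,"yaw":0.116},{"z":-0.01,"yaw":0.116},{"z":-0.01,"yaw":0.116},{"z":-0.01,"yaw":0.116},{"z":-0.01,"yaw":0.116},{"z":-0.01,"yaw":0.116},{},{}]' --claw 53

```text
invalid input at $.targets[0]: expected keys x, y, z, yaw
```

>>> jog_arm --targets '[{"x":0,"y":0,"z":-0.01,"yaw":0.116},{"x":0,"y":0,"z":-0.01,"yaw":0.116},{"x":0,"y":0,"z":-0.01,"yaw":0.116},{"x":0,"y":0,"z":-0.01,"yaw":0.116},{"x":0,"y":0,"z":-0.01,"yaw":0.116},{"x":0,"y":0,"z":-0.01,"yaw":0.116},{"x":0,"y":0,"z":-0.01,"yaw":0.116},{"x":0,"y":0,"z":-0.01,"yaw":0.116},{"x":0,"y":0,"z":-0.01,"yaw":0.116},{"x":0,"y":0,"z":-0.01,"yaw":0.116},{"x":0,"y":0,"z":-0.01,"yaw":0.116},{"x":0,"y":0,"z":0,"yaw":0}]' --claw 53

```text
t: 1.15
eef_pos: [0.1592, 0.5536, 0.3059]
tool_rot: [0.703, 0.711, 0.002, -0.001]
contact_force: [0.6, -0.3, -0.2]
finger_gap: 0.528
```

>>> jog_arm --targets '[{"x":-0.027,"y":0.02,"z":0,"yaw":0},{"x":-0.027,"y":0.02,"z":0,"yaw":0},{"x":-0.027,"y":0.02,"z":0,"yaw":0},{"x":-0.027,"y":0.02,"z":0,"yaw":0},{"x":-0.027,"y":0.02,"z":0,"yaw":0},{"x":-0.027,"y":0.02,"z":0,"yaw":0},{"x":-0.027,"y":0.02,"z":0,"yaw":0},{"x":-0.027,"y":0.02,"z":0,"yaw":0},{"x":-0.027,"y":0.02,"z":0,"yaw":0},{"x":-0.027,"y":0.02,"z":0,"yaw":0},{"x":-0.027,"y":0.02,"z":0,"yaw":0},{"x":-0.027,"y":0.02,"z":0,"yaw":0},{"x":-0.027,"y":0.02,"z":0,"yaw":0},{"x":-0.027,"y":0.02,"z":0,"yaw":0},{"x":-0.027,"y":0.02,"z":0,"yaw":0},{"x":-0.027,"y":0.02,"z":0,"yaw":0},{"x":-0.027,"y":0.02,"z":0,"yaw":0},{"x":-0.027,"y":0.02,"z":0,"yaw":0},{"x":-0.027,"y":0.02,"z":0,"yaw":0},{"x":0,"y":0,"z":0,"yaw":0}]'

```text
t: 2.82
eef_pos: [0.5499, 0.0404, 0.3025]
tool_rot: [0.702, 0.712, -0.001, 0.001]
contact_force: [0.2, -0.4, -0.5]
finger_gap: 0.526
```

```bash
python3 - <<'E'
from h import *
o=arm.get_obs();print(o['eef_pos'],Ro.from_quat(o['tool_rot']).as_matrix().round(3).tolist(),o['contact_force'],o['joints'])
b=arm.grab_frame('wrist')[:,:,::-1].copy();cv2.imwrite('pics/wrist1.png',b)
T=wristT(o)
for nm,lo,hi,z in [('yellow',(20,140,100),(35,255,255),.112),('red',(0,150,60),(8,255,255),.136)]:
    for s,c,m in blobs(b,lo,hi,(0,0,640,400),100):
        p=np.argwhere(m)[:,::-1].astype(np.float32)
        w=plane('wrist',cv2.boxPoints(cv2.minAreaRect(p)),z,T)
        print(nm,s,c.round(1),plane('wrist',c,z,T)[0].round(4),w[:,:2].round(4).tolist())
E
```

```text
[0.54985622 0.04040341 0.30245888] [[-0.014, 1.0, 0.001], [1.0, 0.014, -0.003], [-0.003, 0.001, -1.0]] [ 0.20145892 -0.44411911 -0.54273967] [-9.03179469e-04  2.08965281e-01  1.37259872e+00 -3.18256187e-03
  1.55928339e+00 -1.45600813e-02]
yellow [248  11  21  23 221] [256.9  20.6] [0.4756 0.2106 0.112 ] [[0.4626, 0.2158], [0.4761, 0.2237], [0.4915, 0.2019], [0.4779, 0.1937]]
yellow [ 300  111   20  103 1870] [309.6 161.4] [0.5342 0.055  0.112 ] [[0.5226, 0.1148], [0.545, 0.1151], [0.5466, -0.0124], [0.5219, -0.0127]]
red [ 490    0  132  162 9702] [549.7  87.7] [0.8009 0.1469 0.136 ] [[0.7436, 0.0694], [0.7435, 0.2461], [0.8652, 0.2395], [0.8822, 0.053]]
red [348 163  20  17 279] [357.9 171.2] [0.5915 0.0485 0.136 ] [[0.5795, 0.0579], [0.6015, 0.0583], [0.6026, 0.0393], [0.5803, 0.039]]
```

View pics/wrist1.png

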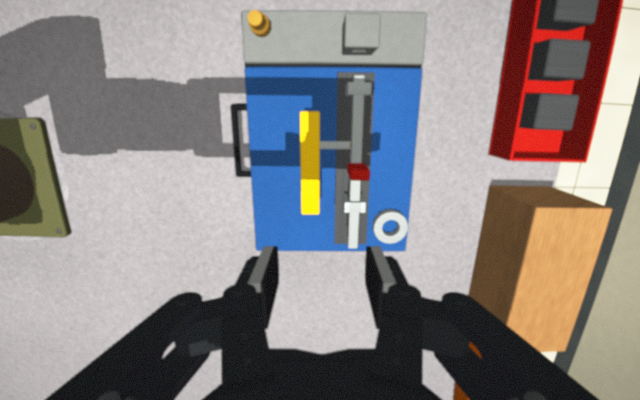

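>>> jog_arm --targets '[{"x":-0.015,"y":0.0065,"z":0,"yaw":0},{"x":-0.015,"y":0.0065,"z":0,"yaw":0},{"x":0,"y":0,"z":0.02,"yaw":0},{"x":0,"y":0,"z":0.02,"yaw":0},{"x":0,"y":0,"z":0.02,"yaw":0},{"x":0,"y":0,"z":0.02,"yaw":0},{"x":0,"y":0,"z":0.02,"yaw":0},{"x":0,"y":0,"z":0.02,"yaw":0},{"x":0,"y":0,"z":0.02,"yaw":0},{"x":0,"y":0,"z":0.02,"yaw":0},{"x":0,"y":0,"z":0.015,"yaw":0},{"x":0,"y":0,"z":0,"yaw":0},{"x":0,"y":0,"z":0,"yaw":0}]'

```text
t: 3.95
eef_pos: [0.5583, 0.0165, 0.1281]
tool_rot: [0.701, 0.713, -0.001, -0.001]
contact_force: [0.6, -0.2, 0.1]
finger_gap: 0.525
```

```bash
python3 - <<'E'
from h import *
o=arm.get_obs();print(o['eef_pos'],o['contact_force'],o['t'])
for n in ['wrist','top','side']:
    b=arm.grab_frame(n)[:,:,::-1].copy()
    if n=='side': b=cv2.resize(b[150:290,220:380],None,fx=4,fy=4)
    if n=='top': b=cv2.resize(b[130:250,210:370],None,fx=4,fy=4)
    cv2.imwrite(f'pics/{n}2.png',b)
E
```

```text
[0.55832952 0.01647091 0.12808998] [ 0.58577103 -0.15228786  0.06149122] 3.95
```

View pics/wrist2.png

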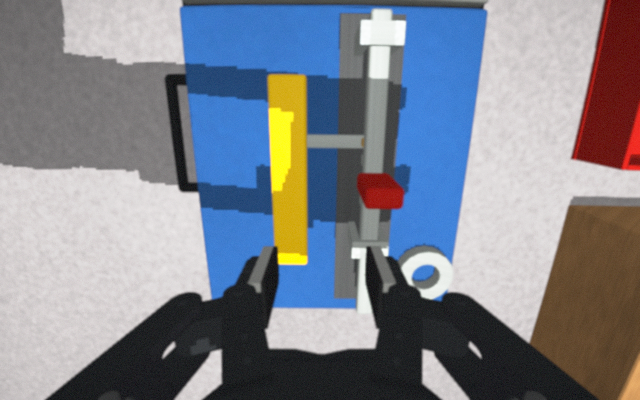

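View pics/side2.png

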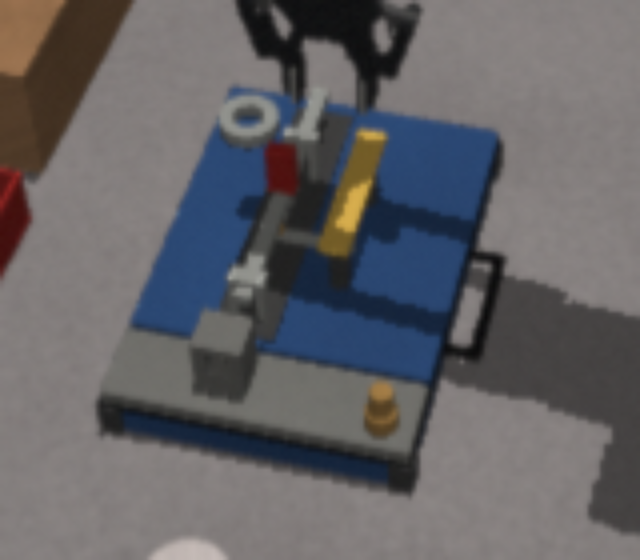

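```bash
python3 - <<'E'
from h import *
o=arm.get_obs();T=wristT(o);b=cv2.imread('pics/wrist2.png')
for nm,lo,hi,z in [('yellow',(18,140,80),(35,255,255),.112),('red',(0,150,50),(8,255,255),.136)]:
    for s,c,m in blobs(b,lo,hi,(150,20,470,310),100):
        p=np.argwhere(m)[:,::-1].astype(np.float32)
        w=plane('wrist',cv2.boxPoints(cv2.minAreaRect(p)),z,T)
        print(nm,s,w[:,:2].round(4).tolist())
# red top face corners by eye
print(plane('wrist',[[358,190],[357,174],[400,187],[403,207],[363,209]],.136,T)[:,:2].round(4))
H=np.array(arm.calibration('wrist')['hand_eye']);K=np.array(arm.calibration('wrist')['mtx']);k1=arm.calibration('wrist')['k1']
for dz in(0,-.005,-.01):
  for y in(-.0368,-.0223,.0223,.0368):
    for x in(-.011,.011):
      p=np.linalg.inv(H)@[x,y,dz,1];s=p[:2]/p[2];s=s*(1+k1*(s@s));print(dz,y,x,(K[:2,:2]@s+K[:2,2]).round(0))
c=cv2.resize(b[150:330,200:460],None,fx=3,fy=3);cv2.imwrite('pics/w2c.png',c)
E
```

```text
yellow [ 268   75   39  189 6598] [[0.5253, 0.1131], [0.5482, 0.1138], [0.5509, -0.0148], [0.5234, -0.0158]]
red [ 357  173   45   36 1253] [[0.58, 0.0578], [0.606, 0.0583], [0.608, 0.0367], [0.5812, 0.0362]]
[[0.5812 0.0475]
 [0.5801 0.0572]
 [0.6062 0.0498]
 [0.6092 0.0373]
 [0.5848 0.0356]]
0 -0.0368 -0.011 [267. 250.]
0 -0.0368 0.011 [265. 218.]
0 -0.0223 -0.011 [289. 250.]
0 -0.0223 0.011 [288. 218.]
0 0.0223 -0.011 [357. 250.]
0 0.0223 0.011 [358. 219.]
0 0.0368 -0.011 [379. 250.]
0 0.0368 0.011 [381. 219.]
-0.005 -0.0368 -0.011 [265. 253.]
-0.005 -0.0368 0.011 [263. 221.]
-0.005 -0.0223 -0.011 [288. 253.]
-0.005 -0.0223 0.011 [287. 221.]
-0.005 0.0223 -0.011 [358. 253.]
-0.005 0.0223 0.011 [359. 221.]
-0.005 0.0368 -0.011 [380. 253.]
-0.005 0.0368 0.011 [382. 221.]
-0.01 -0.0368 -0.011 [264. 257.]
-0.01 -0.0368 0.011 [262. 224.]
-0.01 -0.0223 -0.011 [287. 257.]
-0.01 -0.0223 0.011 [286. 224.]
-0.01 0.0223 -0.011 [358. 257.]
-0.01 0.0223 0.011 [360. 224.]
-0.01 0.0368 -0.011 [382. 257.]
-0.01 0.0368 0.011 [384. 224.]
```

View pics/w2c.png

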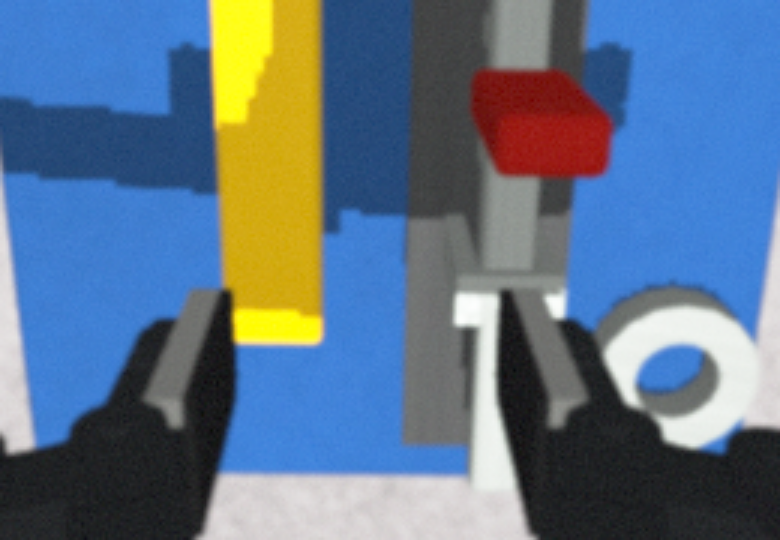

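```bash
python3 - <<'E'
from h import *
o=arm.get_obs();p=np.array(o['eef_pos']);R=Ro.from_quat(o['tool_rot']).as_matrix()
def proj(n,w):
    c=arm.calibration(n);q=np.linalg.inv(np.array(c['world_from_camera']))@np.r_[w,1];s=q[:2]/q[2];s=s*(1+c['k1']*(s@s));m=np.array(c['mtx']);return m[:2,:2]@s+m[:2,2]
off={'side':(220,150),'top':(210,130)}
for n in off:
  for dx,dz in [(0,0),(0,-.01),(0,-.045),(-.019,-.01)]:
    print(n,dx,dz,[((proj(n,p+R@[dx,y,dz])-off[n])*4).round(0).tolist() for y in(-.03,.03)])
E
```

```text
side 0 0 [[367.0, 144.0], [293.0, 131.0]]
side 0 -0.01 [[367.0, 135.0], [293.0, 123.0]]
side 0 -0.045 [[367.0, 103.0], [291.0, 91.0]]
side -0.019 -0.01 [[373.0, 118.0], [299.0, 106.0]]
top 0 0 [[377.0, 260.0], [378.0, 166.0]]
top 0 -0.01 [[377.0, 258.0], [378.0, 164.0]]
top 0 -0.045 [[376.0, 253.0], [377.0, 155.0]]
top -0.019 -0.01 [[407.0, 259.0], [408.0, 164.0]]
```

View pics/top2.png

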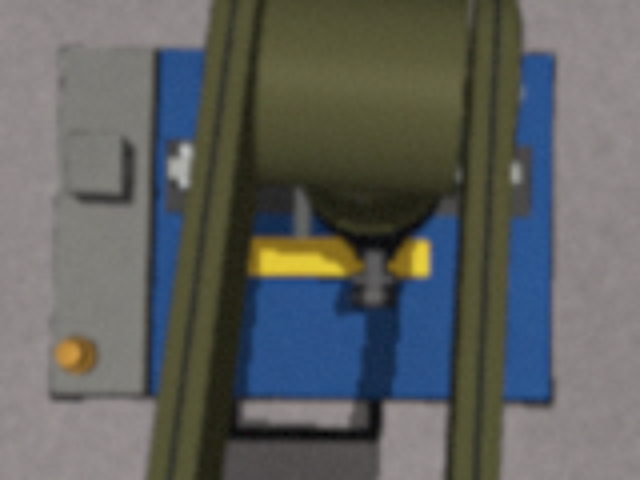

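>>> jog_arm --targets '[{"x":-0.004,"y":0.005,"z":0,"yaw":0},{"x":0,"y":0,"z":0,"yaw":0},{"x":0,"y":0,"z":0.005,"yaw":0},{"x":0,"y":0,"z":0.005,"yaw":0},{"x":0,"y":0,"z":0.005,"yaw":0},{"x":0,"y":0,"z":0.005,"yaw":0},{"x":0,"y":0,"z":0,"yaw":0},{"x":0,"y":0,"z":0,"yaw":0}]' --claw 60

```text
t: 4.77
eef_pos: [0.5644, 0.0117, 0.1082]
tool_rot: [0.702, 0.712, -0.001, -0.001]
contact_force: [1.6, 0.3, 0.6]
finger_gap: 0.603
```

```bash
cat > look.py <<'E'
from h import *
import sys
i=sys.argv[1]
o=arm.get_obs();print(o['eef_pos'],o['contact_force'],o['t'])
w=arm.grab_frame('wrist')[:,:,::-1].copy();s=arm.grab_frame('side')[:,:,::-1].copy()
w=cv2.resize(w[100:320,200:460],(520,440));s=cv2.resize(s[160:240,270:350],(440,440),interpolation=cv2.INTER_CUBIC)
im=np.hstack([w,s]);im=cv2.resize(im,(798,366));cv2.imwrite(f'pics/l{i}.png',im)
E
python3 look.py 3
```

```text
[0.56435545 0.01172194 0.10824378] [1.63118211 0.25885921 0.61087358] 4.7667
```

View pics/l3.png

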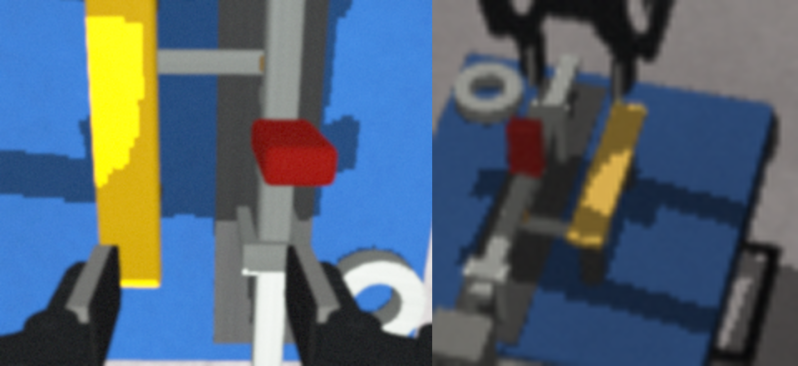

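>>> jog_arm --targets '[{"x":0,"y":0,"z":0.004,"yaw":0},{"x":0,"y":0,"z":0.004,"yaw":0},{"x":0,"y":0,"z":0.004,"yaw":0},{"x":0,"y":0,"z":0.003,"yaw":0},{"x":0,"y":0,"z":0,"yaw":0},{"x":0,"y":0,"z":0,"yaw":0}]'

```text
t: 5.37
eef_pos: [0.5647, 0.0117, 0.0936]
tool_rot: [0.702, 0.712, -0.0, -0.0]
contact_force: [0.6, 0.2, -0.3]
finger_gap: 0.596
```

```bash
python3 look.py 4
```

```text
[0.56468427 0.01169928 0.09361853] [ 0.56122197  0.24139611 -0.29211218] 5.3667
```

View pics/l4.png

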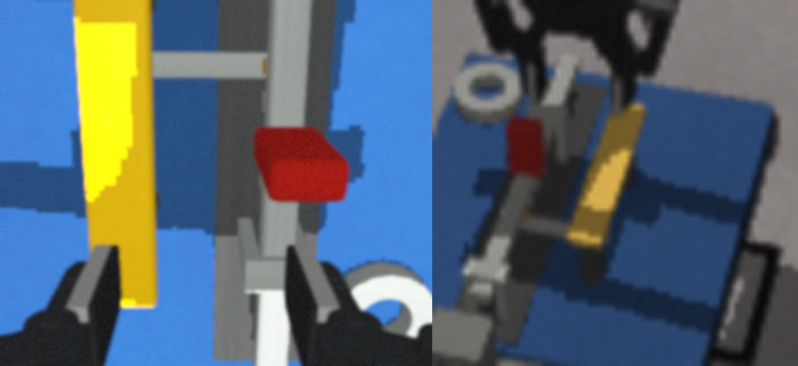

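>>> jog_arm --targets '[{"x":0,"y":0,"z":0.004,"yaw":0},{"x":0,"y":0,"z":0.004,"yaw":0},{"x":0,"y":0,"z":0.004,"yaw":0},{"x":0,"y":0,"z":0.003,"yaw":0},{"x":0,"y":0,"z":0,"yaw":0},{"x":0,"y":0,"z":0,"yaw":0}]'

```text
t: 5.97
eef_pos: [0.5646, 0.0117, 0.0786]
tool_rot: [0.702, 0.712, -0.0, -0.0]
contact_force: [-0.3, 0.0, 0.2]
finger_gap: 0.601
```

```bash
python3 look.py 5
```

```text
[0.56464263 0.01168858 0.07858773] [-0.25782313  0.00937145  0.18395834] 5.9667
```

View pics/l5.png

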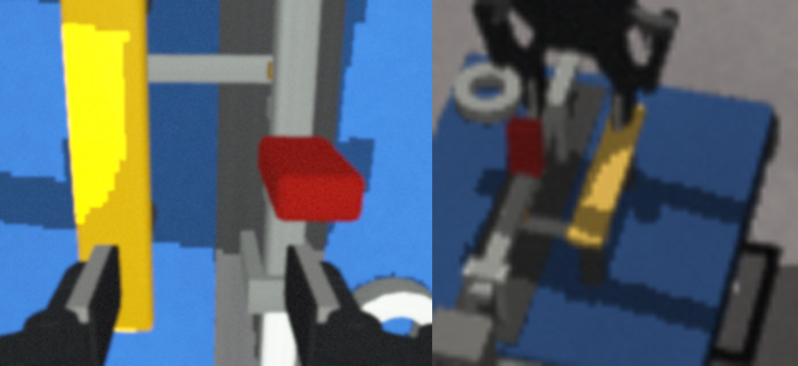

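>>> jog_arm --targets '[{"x":0,"y":0,"z":0.003,"yaw":0},{"x":0,"y":0,"z":0.003,"yaw":0},{"x":0,"y":0,"z":0.003,"yaw":0},{"x":0,"y":0,"z":0,"yaw":0},{"x":0,"y":0,"z":0,"yaw":0}]'

```text
t: 6.48
eef_pos: [0.5652, 0.0116, 0.0702]
tool_rot: [0.702, 0.712, 0.0, 0.0]
contact_force: [-1.3, -0.4, 3.6]
finger_gap: 0.596
```

```bash
python3 look.py 6
```

```text
[0.56515464 0.01163114 0.07016197] [-1.26801518 -0.42744286  3.61715909] 6.4833
```

View pics/l6.png

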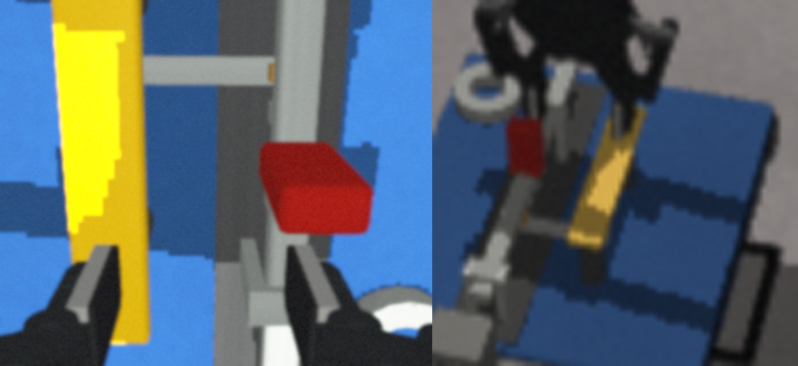

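>>> jog_arm --targets '[{"x":0,"y":0,"z":0.003,"yaw":0},{"x":0,"y":0,"z":0.003,"yaw":0},{"x":0,"y":0,"z":0.003,"yaw":0},{"x":0,"y":0,"z":0,"yaw":0},{"x":0,"y":0,"z":0,"yaw":0}]'

```text
t: 7.0
eef_pos: [0.5652, 0.0116, 0.0614]
tool_rot: [0.702, 0.712, 0.0, 0.0]
contact_force: [-0.1, -0.7, 8.4]
finger_gap: 0.601
```

>>> jog_arm --targets '[{"x":0,"y":0,"z":0.001,"yaw":0},{"x":0,"y":0,"z":0,"yaw":0},{"x":0,"y":0,"z":0,"yaw":0}]'

```text
t: 7.25
eef_pos: [0.5653, 0.0115, 0.0612]
tool_rot: [0.702, 0.712, 0.0, 0.001]
contact_force: [-1.7, -1.0, 13.3]
finger_gap: 0.597
```

```bash
python3 look.py 7
```

```text
[0.56533745 0.01149585 0.06123162] [-1.70759385 -0.9789159  13.33086496] 7.25
```

View pics/l7.png

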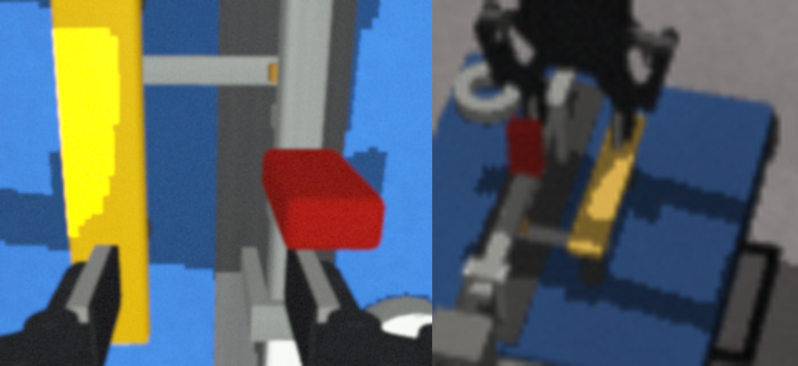

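>>> jog_arm --targets '[{"x":0.003,"y":0,"z":0,"yaw":0},{"x":0.003,"y":0,"z":0,"yaw":0},{"x":0.003,"y":0,"z":0,"yaw":0},{"x":0.003,"y":0,"z":0,"yaw":0},{"x":0.003,"y":0,"z":0,"yaw":0},{"x":0.003,"y":0,"z":0,"yaw":0},{"x":0.003,"y":0,"z":0,"yaw":0},{"x":0.003,"y":0,"z":0,"yaw":0},{"x":0.003,"y":0,"z":0,"yaw":0},{"x":0.003,"y":0,"z":0,"yaw":0}]'

```text
t: 8.18
eef_pos: [0.5663, 0.0382, 0.0615]
tool_rot: [0.701, 0.713, -0.001, 0.003]
contact_force: [-1.1, -10.9, 12.9]
finger_gap: 0.598
```

```bash
python3 look.py 8
```

```text
[0.56628577 0.03816699 0.06146666] [ -1.09837056 -10.85637419  12.91092252] 8.1833
```

View pics/l8.png

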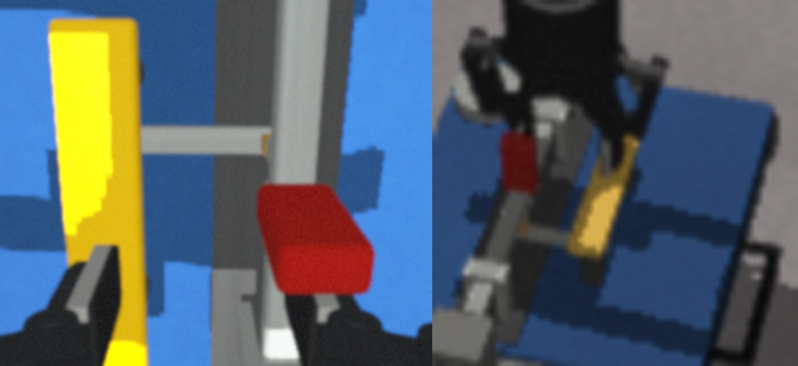

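>>> jog_arm --targets '[{"x":0.003,"y":0,"z":0,"yaw":0},{"x":0.003,"y":0,"z":0,"yaw":0},{"x":0.003,"y":0,"z":0,"yaw":0},{"x":0.003,"y":0,"z":0,"yaw":0},{"x":0.003,"y":0,"z":0,"yaw":0},{"x":0.003,"y":0,"z":0,"yaw":0},{"x":0.003,"y":0,"z":0,"yaw":0},{"x":0.003,"y":0,"z":0,"yaw":0},{"x":0.003,"y":0,"z":0,"yaw":0},{"x":0.003,"y":0,"z":0,"yaw":0}]'

```text
t: 9.12
eef_pos: [0.566, 0.0683, 0.0615]
tool_rot: [0.701, 0.713, -0.001, 0.003]
contact_force: [0.4, -9.5, 11.3]
finger_gap: 0.602
```

>>> jog_arm --targets '[{"x":0.003,"y":0,"z":0,"yaw":0},{"x":0.003,"y":0,"z":0,"yaw":0},{"x":0.003,"y":0,"z":0,"yaw":0},{"x":0.002,"y":0,"z":0,"yaw":0},{"x":0.002,"y":0,"z":0,"yaw":0}]'

```text
t: 9.53
eef_pos: [0.566, 0.078, 0.0615]
tool_rot: [0.701, 0.713, -0.003, 0.005]
contact_force: [0.3, -26.2, 12.3]
finger_gap: 0.598
```

>>> jog_arm --targets '[{"x":0.002,"y":0,"z":0,"yaw":0},{"x":0.001,"y":0,"z":0,"yaw":0},{"x":0,"y":0,"z":0,"yaw":0}]'

```text
t: 9.78
eef_pos: [0.5659, 0.0779, 0.0615]
tool_rot: [0.701, 0.713, -0.004, 0.007]
contact_force: [0.5, -29.3, 11.9]
finger_gap: 0.604
```

```bash
python3 look.py 9; python3 - <<'E'
from h import *
b=arm.grab_frame('wrist')[:,:,::-1].copy();cv2.imwrite('pics/w9.png',b)
E
```

```text
[0.56591188 0.07794296 0.06154687] [  0.52082664 -29.32025122  11.92633043] 9.7833
```

View pics/l9.png

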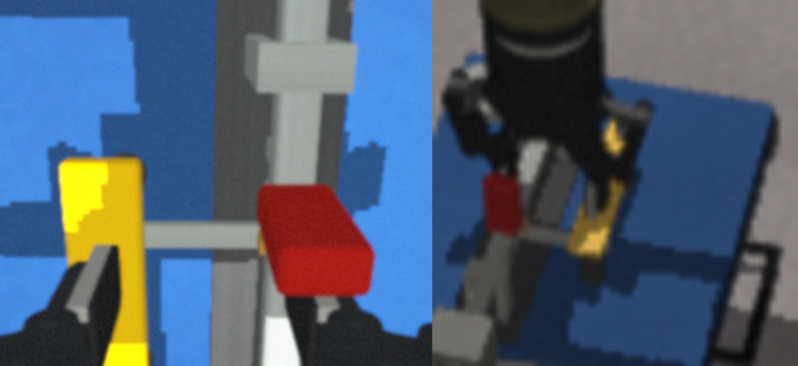

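View pics/w9.png

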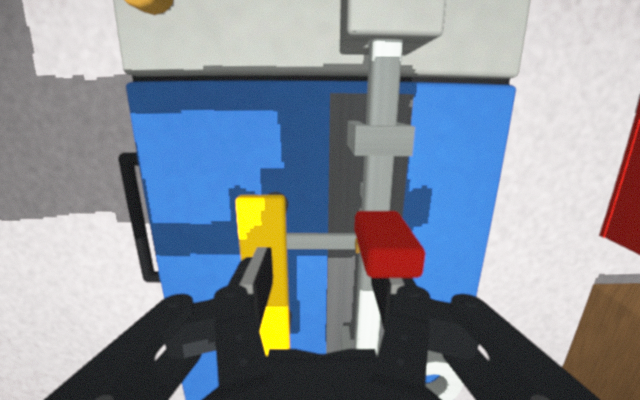

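```bash
python3 - <<'E'
from h import *
o=arm.get_obs();T=wristT(o)
print('tab +y edge',plane('wrist',[[356,213],[400,213]],.136,T).round(4).tolist())
print('tab -y edge',plane('wrist',[[372,252],[422,252]],.136,T).round(4).tolist())
print('tab -y edge low',plane('wrist',[[372,252],[422,252],[372,277],[422,277]],.136,T).round(4).tolist())
print('catch +y end',plane('wrist',[[238,197],[284,197]],.102,T).round(4).tolist())
print('rim edge blue/grey z50',plane('wrist',[[130,84],[514,84]],.05,T).round(4).tolist())
E
```

```text
tab +y edge [[0.5768, 0.1202, 0.136], [0.593, 0.1205, 0.136]]
tab -y edge [[0.5838, 0.1044, 0.136], [0.6032, 0.1046, 0.136]]
tab -y edge low [[0.5838, 0.1044, 0.136], [0.6032, 0.1046, 0.136], [0.5846, 0.0934, 0.136], [0.6046, 0.0935, 0.136]]
catch +y end [[0.5243, 0.1151, 0.102], [0.5464, 0.1154, 0.102]]
rim edge blue/grey z50 [[0.4486, 0.169, 0.05], [0.6796, 0.1729, 0.05]]
```

>>> jog_arm --targets '[{"x":-0.001,"y":0,"z":0,"yaw":0},{"x":0,"y":0,"z":-0.003,"yaw":0},{"x":0,"y":0,"z":-0.004,"yaw":0},{"x":0,"y":0,"z":-0.004,"yaw":0},{"x":0,"y":0,"z":-0.004,"yaw":0},{"x":-0.002,"y":0,"z":0,"yaw":0},{"x":-0.005,"y":0,"z":0,"yaw":0},{"x":-0.005,"y":0,"z":0,"yaw":0},{"x":-0.005,"y":0,"z":0,"yaw":0},{"x":0,"y":0,"z":0,"yaw":0}]'

```text
t: 10.77
eef_pos: [0.5643, 0.0692, 0.0749]
tool_rot: [0.702, 0.712, 0.0, 0.0]
contact_force: [-0.1, -0.3, 0.0]
finger_gap: 0.6
```

```bash
python3 look.py 10
```

```text
[0.56428258 0.06921284 0.07487974] [-0.12650341 -0.31263811  0.04603389] 10.7667
```

View pics/l10.png

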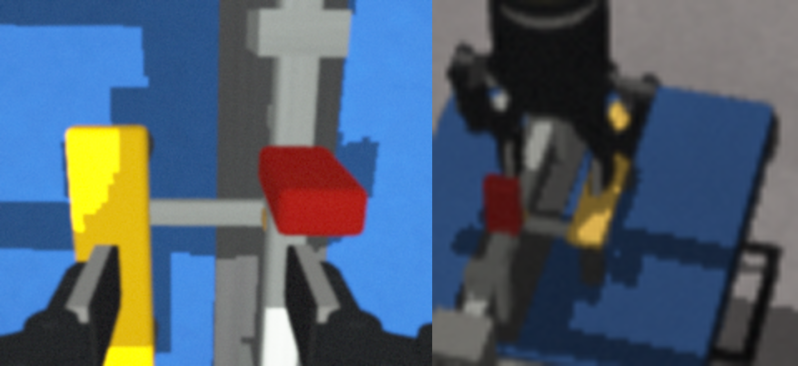

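Clear of everything; force is zero. Rising well away, then checking.

>>> jog_arm --targets '[{"x":0,"y":0,"z":-0.015,"yaw":0},{"x":0,"y":0,"z":-0.02,"yaw":0},{"x":0,"y":0,"z":-0.03,"yaw":0},{"x":0,"y":0,"z":-0.03,"yaw":0},{"x":-0.02,"y":0,"z":-0.03,"yaw":0},{"x":-0.02,"y":0,"z":-0.03,"yaw":0},{"x":0,"y":0,"z":-0.02,"yaw":0},{"x":0,"y":0,"z":0,"yaw":0},{"x":0,"y":0,"z":0,"yaw":0}]'

```text
t: 11.62
eef_pos: [0.5657, 0.0301, 0.2516]
tool_rot: [0.702, 0.712, 0.002, 0.001]
contact_force: [-0.1, -0.8, -1.0]
finger_gap: 0.596
```

```bash
python3 - <<'E'
from h import *
o=arm.get_obs();T=wristT(o);print(o['eef_pos'],o['contact_force'],o['t'])
b=arm.grab_frame('wrist')[:,:,::-1].copy();cv2.imwrite('pics/w11.png',b)
for nm,lo,hi,z in [('yellow',(18,140,80),(35,255,255),.112),('red',(0,150,50),(8,255,255),.136)]:
    for s,c,m in blobs(b,lo,hi,(230,20,470,310),100):
        p=np.argwhere(m)[:,::-1].astype(np.float32)
        print(nm,s,plane('wrist',cv2.boxPoints(cv2.minAreaRect(p)),z,T)[:,:2].round(4).tolist())
s=arm.grab_frame('side')[:,:,::-1];cv2.imwrite('pics/s11.png',cv2.resize(s[150:290,220:380],None,fx=4,fy=4))
E
```

```text
[0.56566797 0.03006905 0.25163986] [-0.12723485 -0.77237305 -1.02705001] 11.6167
yellow [ 281  102   24  119 2565] [[0.5225, 0.1139], [0.5453, 0.1145], [0.5468, -0.0128], [0.5214, -0.0135]]
red [338 113  27  15 348] [[0.5796, 0.1043], [0.6042, 0.1048], [0.6049, 0.0919], [0.58, 0.0914]]
```

View pics/w11.png

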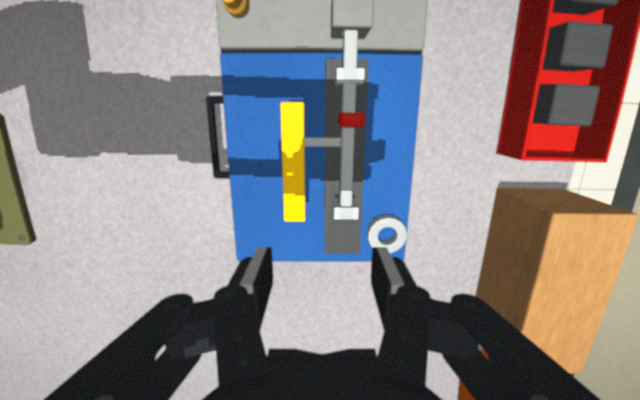

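View pics/s11.png

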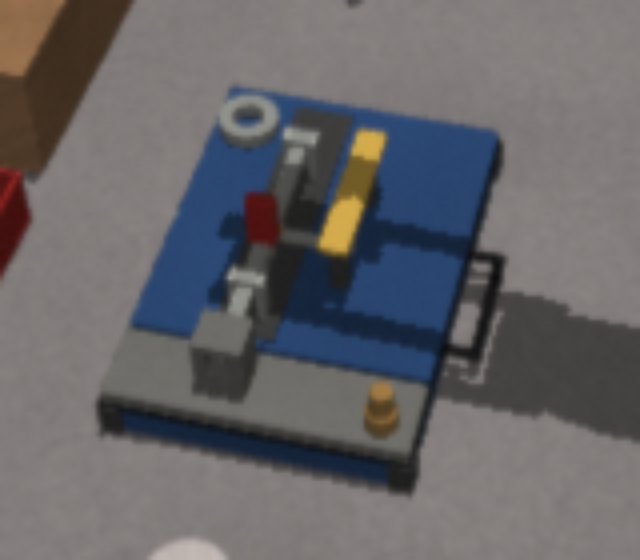

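The bolt is in the keeper. The catch's yellow top sits at the same pixels in the side picture as before it was pressed, from about (375,132) to (338,245). The bearing and mandrel have not moved.

```bash
python3 -c "
from workcell import arm
arm.job_done()"
```

```text
the job is handed in; nothing more can be done
```

I locked the case and handed the job in after about 12 s of the 40 s allowed; no verdict was reported.

I pressed the catch onto its hard stop with one fingertip (about 13 N). With the catch still down, the other fingertip pushed the red tab until the bolt stopped hard (about 29 N). Then I lifted off and rose clear.

**Last checks:**
- **Bolt:** the wrist picture puts the tab about 47.5 mm past the catch centre. That is about 57.5 mm of travel, good to about 2 mm, with the bolt visibly in the keeper.
- **Catch:** its top is back where it was in the side picture from before pressing.
- **Loose things:** the bearing and mandrel have not moved. I did not re-measure the spray can, cup, screwdriver or spanner, but the arm went nowhere near them.
- **Contact:** force on the tool was about 1 N with the arm in free air.

**Disagreement:** the cameras showed the fingertips about 42 mm behind the reported TCP. I therefore lowered in small steps and found the catch by force. Contact came at a reported TCP height of about 70 mm, which matches that offset.

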